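# Clear a finished print batch off the build sheet

## Task

Clear the finished prints off the build sheet. First slide the empty black tray squarely up against the side of the plate stand it is lying beside, lined up with the sheet. Then pick up the aluminium straightedge, sweep all five white prints together, as one group in a single pass, off that edge into the tray without touching them with your fingers, and lay the straightedge flat back where you found it; leave the other things on the bench alone.

Things in the scene. Friction and masses are not known exactly. Their poses are not given: they have to be found in the camera images.
- stand: plate stand fixed to the bench: square block 220 x 220 mm, 40 mm high, sides vertical, its top a flat dark build sheet reaching all four edges, no rim; a thin lifting tab sticks out 16 mm on its -x side. Origin: centre of the underside; x, y along its sides, z up. The tray lies beside its +y or -y side, the straightedge beside the other
- tray: loose black printed open tray, chevrons on its long sides, 250 (its x) x 110 (its y) x 36 mm high outside, walls 9 mm thick, floor 4 mm, about 0.3 kg. Origin: centre of the underside, z up; both ends alike. Starts about 40 to 105 mm clear of the stand, a little askew. Against the stand, its centre is 165 mm from the stand's and its rim 4 mm below the sheet
- straightedge: loose aluminium straightedge lying flat on the bench, 250 mm long (its x), 50 mm wide (its y), blade 6 mm thick, with a black grip along its middle line: 130 mm long, 14 mm wide, standing from 6 to 32 mm above the underside. 0.26 kg. Origin: centre of the underside, z up
- bracket_a: corner bracket (L shape), base 30 x 26 x 6 mm, one upright leg 24 mm high at its -x end; 24 mm high overall, 16 g; white printed plastic; its origin is the centre of its bounding box, local z up as printed. It starts standing loose on the build sheet at any yaw
- bracket_b: second corner bracket, same as bracket_a
- knob_a: hexagonal knob, 36 mm across corners, 20 mm high with a 20 mm round boss on top, 18 g; white printed plastic; its origin is the centre of its bounding box, local z up as printed. It starts standing loose on the build sheet at any yaw
- knob_b: second hexagonal knob, same as knob_a
- clip: U clip, foot 42 x 18 x 5 mm with two upright walls, 20 mm high overall, 14 g; white printed plastic; its origin is the centre of its bounding box, local z up as printed. It starts standing loose on the build sheet at any yaw
- spool: bystander: filament spool lying flat, 150 mm diameter, 45 mm high, origin at the centre of its underside; leave alone
- caliper: bystander: digital caliper lying flat, 225 mm long (its x), 12 mm high, origin on the bench under its beam; leave alone
- screw_jar: bystander: clear jar with a grey lid, 56 mm diameter, 60 mm high, origin at the centre of its underside; leave alone

How it is judged (in metres and radians):
On the way, in this order (a step that is already met when the one before it is completed fails the run):
1. the tray stands flat, squarely up against the side of the stand (gap under 8 mm, askew less than 0.08 rad, lined up with the sheet within 20 mm) ((y of tray in the frame of stand between 0.155 and 0.173 m or y of tray in the frame of stand between -0.173 and -0.155 m) and x of tray in the frame of stand between -0.02 and 0.02 m and angle between the x axis of tray and the x axis of stand, either way round below 0.08 rad and height (world z) of tray below 0.006 m), for 0.2 s.
2. the straightedge is held by the fingers and lifted 20 mm (contact force between the fingers and straightedge above 1 N and height (world z) of straightedge above 0.02 m), for 0.1 s.
3. all five prints lie in the tray while the straightedge is still held (contact force between the fingers and straightedge above 1 N and x of bracket_a in the frame of tray between -0.117 and 0.117 m and y of bracket_a in the frame of tray between -0.047 and 0.047 m and z of each of bracket_a, bracket_b, knob_a, knob_b, clip in the frame of tray below 0.042 m and x of bracket_b in the frame of tray between -0.117 and 0.117 m and y of bracket_b in the frame of tray between -0.047 and 0.047 m and x of knob_a in the frame of tray between -0.117 and 0.117 m and y of knob_a in the frame of tray between -0.047 and 0.047 m and x of knob_b in the frame of tray between -0.117 and 0.117 m and y of knob_b in the frame of tray between -0.047 and 0.047 m and x of clip in the frame of tray between -0.117 and 0.117 m and y of clip in the frame of tray between -0.047 and 0.047 m), for 0.2 s.
At the end, for the whole second after the job is handed in: All five prints lie at rest inside the tray, below its rim; the tray stands flat against the side of the stand (gap under 12 mm, askew less than 0.08 rad, lined up within 20 mm); the straightedge lies flat and still on the bench, released, within 60 mm of where it started (x of bracket_a in the frame of tray between -0.117 and 0.117 m and y of bracket_a in the frame of tray between -0.047 and 0.047 m and z of each of bracket_a, bracket_b, knob_a, knob_b, clip in the frame of tray below 0.042 m and x of bracket_b in the frame of tray between -0.117 and 0.117 m and y of bracket_b in the frame of tray between -0.047 and 0.047 m and x of knob_a in the frame of tray between -0.117 and 0.117 m and y of knob_a in the frame of tray between -0.047 and 0.047 m and x of knob_b in the frame of tray between -0.117 and 0.117 m and y of knob_b in the frame of tray between -0.047 and 0.047 m and x of clip in the frame of tray between -0.117 and 0.117 m and y of clip in the frame of tray between -0.047 and 0.047 m and linear speed of each of bracket_a, bracket_b, knob_a, knob_b, clip below 0.03 m/s and (y of tray in the frame of stand between 0.155 and 0.177 m or y of tray in the frame of stand between -0.177 and -0.155 m) and x of tray in the frame of stand between -0.02 and 0.02 m and angle between the x axis of tray and the x axis of stand, either way round below 0.08 rad and height (world z) of each of tray, straightedge below 0.006 m and distance of straightedge from where it was at the start of the episode below 0.06 m and angle between straightedge's own z axis and vertical below 0.08 rad and linear speed of straightedge below 0.02 m/s); the robot touches nothing.
It fails at once if a print is touched by the fingers (contact force between the fingers and bracket_a above 0.3 N or contact force between the fingers and bracket_b above 0.3 N or contact force between the fingers and knob_a above 0.3 N or contact force between the fingers and knob_b above 0.3 N or contact force between the fingers and clip above 0.3 N).
It fails at once if the prints are not swept as one group: one has dropped off the sheet while another is still more than 100 mm from the tray (155 mm from the tray's middle line) (height (world z) of any of bracket_a, bracket_b, knob_a, knob_b, clip below 0.038 m and (y of any of bracket_a, bracket_b, knob_a, knob_b, clip in the frame of tray above 0.155 m or y of any of bracket_a, bracket_b, knob_a, knob_b, clip in the frame of tray below -0.155 m)).
It fails at once if a bystander is moved by more than 15 mm (distance of any of spool, caliper, screw_jar from where it was at the start of the episode above 0.015 m).
It also fails if it takes over 62 s, if anything falls off the work surface, if the arm or the gripper's body presses on something with over 40 N, if the wrist force passes 120 N, or if a joint passes its speed limit or range.

## Robot

A 7-joint arm with a two-finger parallel gripper is mounted at the origin on the work surface. World frame = base frame: x ahead of the robot, y to its left, z up, the work surface at z = 0. Lengths are in mm, angles in rad, forces in N, time in s.
With the tool pointing down it reaches from about 350 to 900 mm from the base axis. Payload 7.2 kg.
Tool frame: the origin (TCP) lies on the centre line of the jaws, within the pads' length; the fingertips stand 19 mm ahead of it and the grasp point (between the pads) is the TCP (r.finger_overhang is the distance from the TCP to the fingertips, in mm); z points along the fingers, y is the line along which they close (so a half turn about z gives the same grasp; the last joint's range is limited). The gripper opens to 85 mm and grips with 20 to 120 N. Pads are 22 mm wide; open, the fingers measure 114 mm over their backs; the gripper's body (76 mm by 85 mm) begins 54 mm behind the grasp point. The pads swing forward as they close: fully open they stand 13 mm farther back than shut.
Start: joints at [-1.241, 0.411, -0.013, 1.596, 0.006, 1.134, -0.082], TCP at [242.129, 576.196, 250.297] pointing down, gripper open.
Joint ranges: [-2.95, 2.95], [-0.29, 1.99], [-1.47, 1.44], [0.14, 2.54], [-1.03, 4.17], [0.13, 1.85], [-2.86, 2.86]. Speed limits (rad/s): [2.39, 2.39, 3.01, 3.01, 3.14, 3.14, 3.14].

## Interface

Orientations are given as a 3x3 rotation matrix whose columns are the frame's x, y, z axes.
In Python, from bench import r gives the robot as it stands. The module is installed in compiled form; this text tells all that it offers.
- The arm moves only by the tool move_arm, never from a script. Its argument "steps" is a list that holds one entry, the list of rows, each a list of 7 numbers: the turn, a rotation vector about the tool's x, y, z normalised to -1 to 1, where 1 is 60 degrees, then the shift along the tool's x, y, z normalised to -1 to 1, where 1 is 0.5 m, then the finger opening in mm, from 0 to 85.4. A call has 1 to 12 rows; each row is the pose to reach, as a shift and turn from the pose commanded when the call began, along the tool's axes at that moment; what a row does not reach only later rows make up. A row lasts 1/12 s, in which the tool goes at most 41.7 mm and 7.16 degrees, less where a joint would pass 70% of its speed; a pose out of reach is approached as far as the arm can. A call with a number of a shift or a turn outside -1 to 1 is refused whole. A call with a gripper value outside its range is refused whole. The fingers move at their own pace and stop on an object; the grip force is fixed at half the most. Time passes only in rows, so rows that repeat a pose let the fingers close. It gives the time, the measured TCP pose, the force, the opening and the grip force at its end, in the units of the state.
- r.get_obs(): the state, without advancing time (a new reading comes with each control period).
- r.capture(name): name is "scene" or "side" or "wrist"; returns a dict with "frame" (400x640x3 uint8, red, green, blue), "mtx" (3x3 intrinsics, pixels), "rvec" (rotation vector, rad) and "tvec" (3), from world to camera coordinates, as OpenCV has them. Camera axes: x right, y down, z forward; pixel columns grow to the right and rows downward; lengths in mm; the calibration is good to about 2 mm. A picture is of the moment at which its call begins. There is no depth.
- r.close_job(): hands the job in; it is judged then, once.
The state is a dict: "time": time; "q": joint angles; "joint_velocities": joint speeds; "tau": joint torques, N m; "ee_pos": TCP position; "tcp_rot": TCP orientation; "contact_force": force on the tool from outside, world axes, zero at the start; "wrist_torque": the same for the moment, N m; "finger_gap": finger opening in mm; "grasp_force": force on a finger pad.
Only numpy, scipy, OpenCV 4.12 (cv2) and the standard library are available. Lean on these libraries where they do the work, as an engineer would, in place of code of your own. Each camera call takes 0.05 s, during which the arm holds its last target. There are 200 camera calls.

## Working session

There is one attempt and no reset: what is moved stays moved. The work goes in short steps, Python scripts to look and compute and a tool call to move; the robot and the scene stay as the last step left them, time stands still between calls to the robot, and variables do not carry over. Pictures are saved under pics/ and viewed, at most 10 in all, crops included, and the job is handed in when it is done.

Besides the shell and the picture viewer there is one more tool, called after ">>>" by a JSON object that holds its "api" and its "payload", one argument or row to a line. move_arm: Moves the arm, as the interface text tells. Its arguments: {"type":"object","properties":{"steps":{"type":"array","items":{"type":"array","items":{"type":"array","items":{"type":"number"}}}}},"required":["steps"]}

```bash
mkdir -p pics; python3 - <<'E'
from bench import r
import cv2,numpy as np
for n in ("scene","side"):
    c=r.capture(n); cv2.imwrite(f"pics/{n}0.png",c["frame"][:,:,::-1]); np.savez(f"{n}0.npz",**c)
    R=cv2.Rodrigues(c["rvec"])[0]; print(n,(-R.T@np.ravel(c["tvec"])).round(), R[2].round(2))
o=r.get_obs();print(o["time"],o["ee_pos"],o["tcp_rot"],r.finger_overhang)
E
```

```text
scene [1161.  474. 1217.] [-0.41 -0.37 -0.84]
side [ 160. 1005. 1138.] [ 0.31 -0.65 -0.69]
0.1 [241.98103223 575.79505163 249.52149601] [[-9.21921206e-01  3.87377134e-01 -4.95815222e-04]
 [ 3.87377441e-01  9.21920140e-01 -1.40496437e-03]
 [-8.71490328e-05 -1.48733408e-03 -9.99998890e-01]] 19.0
```

View pics/scene0.png

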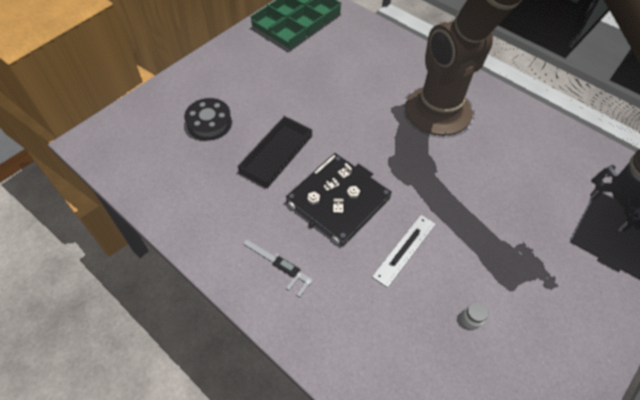

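View pics/side0.png

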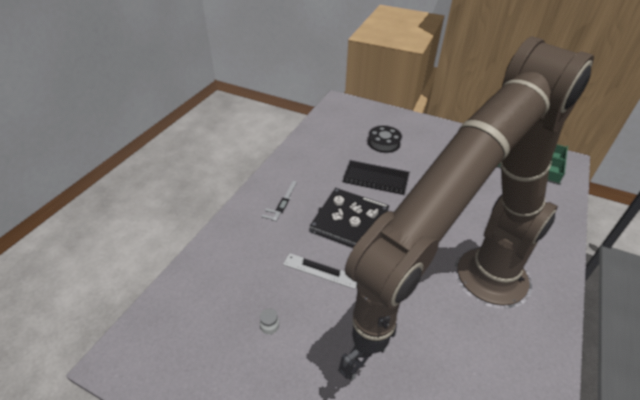

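```bash
cat > h.py <<'E'
import cv2,numpy as np
def load(f): return dict(np.load(f))
def ray(c,uv,z):
    "pixels -> world points on plane z"
    uv=np.atleast_2d(np.asarray(uv,float)); R=cv2.Rodrigues(c["rvec"])[0]; t=np.ravel(c["tvec"])
    C=-R.T@t; d=np.c_[uv,np.ones(len(uv))]@np.linalg.inv(c["mtx"]).T@R
    return C+d*((z-C[2])/d[:,2])[:,None]
def proj(c,P): return cv2.projectPoints(np.atleast_2d(np.asarray(P,float)),c["rvec"],c["tvec"],c["mtx"],None)[0][:,0]
def rect(c,mask,z):
    "biggest blobs as metric min-area rects on plane z"
    out=[]
    for k in cv2.findContours(mask.astype(np.uint8),cv2.RETR_EXTERNAL,cv2.CHAIN_APPROX_NONE)[0]:
        a=cv2.contourArea(k)
        if a<25: continue
        P=ray(c,k[:,0],z)[:,:2].astype(np.float32)
        (x,y),wh,_=cv2.minAreaRect(P); b=cv2.boxPoints(cv2.minAreaRect(P)); e=[b[1]-b[0],b[2]-b[1]]
        e=max(e,key=np.linalg.norm); out.append((a,k[:,0].mean(0).round(),round(x,1),round(y,1),np.round(sorted(wh),1),round(float(np.degrees(np.arctan2(e[1],e[0]))%180),1)))
    return sorted(out,key=lambda o:-o[0])
E
python3 - <<'E'
from h import *
c=load("scene0.npz"); f=c["frame"]; g=f.max(2)
print(c["mtx"])
roi=np.zeros(g.shape,bool); roi[90:310,220:460]=1
print("dark",*rect(c,(g<60)&roi,40)[:6],sep="\n")
print("bright",*rect(c,(g>165)&roi,6)[:10],sep="\n")
x=cv2.resize(f[105:300,225:445,::-1],None,fx=3.5,fy=3,interpolation=cv2.INTER_CUBIC); x=cv2.resize(f[105:300,225:445,::-1],None,fx=3,fy=3,interpolation=cv2.INTER_CUBIC)
cv2.imwrite("pics/crop0.png",cv2.convertScaleAbs(x,alpha=1.5,beta=20))
E
```

```text
[[489.33573656   0.         312.26200033]
 [  0.         489.33573656 204.06387216]
 [  0.           0.           1.        ]]
dark
(4510.0, array([340., 197.]), 521.3, -3.6, array([223.4, 260. ]), 179.7)
(2377.0, array([275., 152.]), 520.9, -259.4, array([117.2, 261.4]), 9.0)
(515.0, array([442.,  97.]), -14.3, -3.1, array([ 79.1, 123.8]), 132.3)
(390.5, array([426., 110.]), 59.2, -4.6, array([ 91.3, 157. ]), 99.1)
(181.5, array([224., 119.]), 533.4, -476.6, array([ 32.2, 153.9]), 48.1)
(79.5, array([285., 268.]), 785.5, 39.3, array([25.4, 65.1]), 98.6)
bright
(1477.5, array([404., 250.]), 510.6, 233.7, array([ 54.9, 254. ]), 3.8)
(156.0, array([300., 282.]), 783.0, 86.6, array([45.2, 63.3]), 2.9)
(153.5, array([261., 250.]), 784.2, -64.4, array([ 25.1, 105.1]), 103.8)
(77.5, array([313., 197.]), 552.1, -72.2, array([32.4, 32.9]), 132.2)
(77.0, array([353., 191.]), 455.1, 2.3, array([33. , 33.4]), 132.2)
(62.0, array([338., 207.]), 532.3, 5.2, array([26.6, 28.3]), 40.9)
(43.5, array([343., 173.]), 425.0, -63.4, array([22.1, 27.2]), 79.5)
(33.5, array([325., 164.]), 436.8, -129.9, array([ 8. , 85.1]), 0.4)
```

View pics/crop0.png

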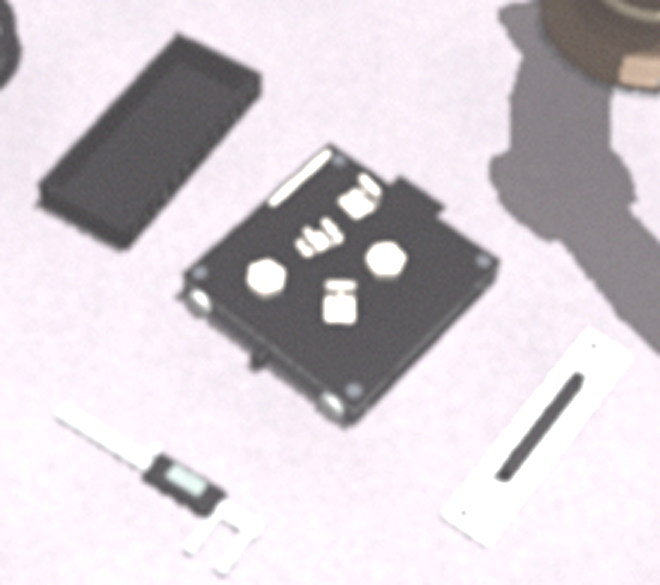

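```bash
cat > edges.py <<'E'
from h import *
def edge(c,g,p,q,z,s=4,th=75,lo=.12,hi=.88):
    "straight dark-blob outline between pixels p,q, cast to plane z -> world line (point, angle)"
    p,q=np.array(p,float),np.array(q,float); L=np.linalg.norm(q-p); u=(q-p)/L; n=np.array([-u[1],u[0]]); pts=[]
    for a in np.arange(lo,hi,.5/L)*L:
        w=np.arange(-5,5.01,.25); xy=(p+u*a+n*w[:,None]).astype(np.float32)
        v=cv2.remap(g.astype(np.float32),xy[None,:,0],xy[None,:,1],cv2.INTER_LINEAR)[0]
        k=np.where((v[1:]<th)!=(v[:-1]<th))[0]
        if len(k): j=k[np.argmin(abs(w[k]))]; pts.append(xy[j]+(xy[j+1]-xy[j])*(th-v[j])/(v[j+1]-v[j]))
    W=ray(c,pts,z)[:,:2].astype(np.float32)
    vx,vy,x0,y0=cv2.fitLine(W,cv2.DIST_HUBER,0,.01,.01).ravel()
    m=ray(c,[(p+q)/2],z)[0,:2]; d=np.array([vx,vy]); m=np.array([x0,y0])+d*np.dot(m-[x0,y0],d)
    r=np.abs((W-[x0,y0])@[-vy,vx])
    return m.round(1),round(float(np.degrees(np.arctan2(vy,vx))),2),len(pts),round(float(np.median(r)),2)
E
python3 - <<'E'
from edges import *
c=load("scene0.npz"); g=c["frame"].max(2)
print("stand -y",edge(c,g,(335,154),(286.7,196),40)); print("stand -x",edge(c,g,(335,154),(391,192.5),40,hi=.33),edge(c,g,(335,154),(391,192.5),40,lo=.7))
print("stand +y",edge(c,g,(341,247),(391,199),0)); print("stand +x",edge(c,g,(286,204),(341,247),0))
print("tray -y",edge(c,g,(285,117.3),(239,167),36)); print("tray -x",edge(c,g,(285,117.3),(312.3,129.5),36))
print("tray +y",edge(c,g,(266,187.5),(312.3,136),0)); print("tray +x",edge(c,g,(238,173),(266,187.5),0))
f=c["frame"]
for n,(u,v) in dict(straddle=(325,164),st=(336,120)).items(): print(n,f[v,u])
print("profile stand +y",[int(g[int(223+k*.7),int(366+k*.7)]) for k in range(-10,10)])
# prints' blobs at ~z 50
print(*rect(c,(g>150)&(cv2.fillConvexPoly(np.zeros(g.shape,np.uint8),np.int32([(335,157),(388,192),(341,238),(290,196)]),1)>0),52),sep="\n")
lab=ray(c,[(x/3+225,y/3+105) for x,y in [(205,302),(332,404),(257,358),(338,160),(483,262),(353,390),(200,272)]],40); print(lab.round())
E
```

```text
stand -y (array([ 517.5, -111.1]), -6.1, 98, 2.52)
stand -x (array([409.2,  -3.5]), 87.65, 26, 1.2) (array([405. ,  -3.4]), 89.47, 25, 0.12)
stand +y (array([515.7,  96.8]), 0.31, 106, 0.2)
stand +x (array([624.1,  -7.1]), -89.9, 96, 0.39)
tray -y (array([ 524.1, -322.2]), 8.95, 103, 0.21)
tray -x (array([ 388.1, -285.2]), -81.28, 46, 0.09)
tray +y (array([ 503., -221.]), 9.13, 106, 0.18)
tray +x (array([ 632.9, -254.6]), -81.15, 48, 0.26)
straddle [187 184 176]
st [151 144 150]
profile stand +y [50, 50, 52, 51, 51, 51, 60, 60, 61, 58, 116, 116, 156, 161, 161, 159, 158, 158, 158, 160]
(87.5, array([313., 197.]), 576.5, -50.3, array([31.7, 34.6]), 42.2)
(81.0, array([353., 191.]), 481.9, 20.1, array([31.7, 32.3]), 132.2)
(78.0, array([338., 204.]), 550.9, 18.4, array([25.5, 41.4]), 40.3)
(46.5, array([344., 172.]), 451.6, -43.3, array([23.6, 27.2]), 79.9)
[[ 632.  -78.   40.]
 [ 634.   84.   40.]
 [ 644.    0.   40.]
 [ 415.  -97.   40.]
 [ 416.   90.   40.]
 [ 610.   89.   40.]
 [ 610. -106.   40.]]
```

```bash
cat > go.py <<'E'
import sys,numpy as np
from bench import r
from scipy.spatial.transform import Rotation as R
def go(*targets):
    "targets: x,y,z,angle(deg) of the tool's y axis in world, tool down -> the numbers of a row, from the present pose"
    o=r.get_obs(); T=np.array(o["tcp_rot"]); p=np.array(o["ee_pos"])
    print("t",round(float(o["time"]),2),"p",p.round(1),"yang",np.degrees(np.arctan2(T[1,1],T[0,1])).round(2),"F",np.round(o["contact_force"],1),"gap",round(float(o["finger_gap"]),1))
    for x,y,z,a in targets:
        a=np.radians(a); Y=np.array([np.cos(a),np.sin(a),0]); Z=np.array([0,0,-1.]); G=np.c_[np.cross(Y,Z),Y,Z]
        w=np.degrees(R.from_matrix(T.T@G).as_rotvec())/60; s=T.T@(np.array([x,y,z])-p)/500
        print((x,y,z),np.r_[w,s].round(3).tolist())
if __name__=="__main__": go(*[tuple(map(float,a.split(","))) for a in sys.argv[1:]])
E
python3 go.py 480,180,250,67 519,-200,250,99
```

```text
t 0.1 p [242.  575.8 249.5] yang 67.21 F [-0.3  0.3 -0.1] gap 85.3
(480.0, 180.0, 250.0) [-0.001, 0.0, 0.003, -0.746, -0.545, -0.0]
(519.0, -200.0, 250.0) [-0.001, -0.0, -0.53, -1.112, -1.216, 0.001]
```

>>> {"api": "move_arm", "payload": {
  "steps": [
    [[0,0,-0.2,-0.746,-0.545,0,85],[0,0,-0.3,-0.746,-0.545,0,85],[0,0,-0.4,-0.746,-0.545,0,85],[0,0,-0.53,-0.746,-0.545,0,85],[0,0,-0.53,-0.746,-0.545,0,85],[0,0,-0.53,-0.746,-0.545,0,85],[0,0,-0.53,-0.746,-0.545,0,85],[0,0,-0.53,-0.746,-0.545,0,85],[0,0,-0.53,-0.746,-0.545,0,85],[0,0,-0.53,-0.746,-0.545,0,85],[0,0,-0.53,-0.746,-0.545,0,85],[0,0,-0.53,-0.746,-0.545,0,85]]
  ]
}}

```text
time: 1.1
ee_pos: [483.8, 172.6, 250.3]
tcp_rot: [[-0.989, -0.147, 0.002], [-0.147, 0.989, -0.003], [-0.001, -0.003, -1.0]]
contact_force: [-0.1, -0.3, -0.3]
finger_gap: 85.0
grasp_force: 0.0
```

```bash
python3 go.py 519,-320,200,99
```

```text
t 1.1 p [483.8 172.6 250.3] yang 98.47 F [-0.1 -0.3 -0.3] gap 85.0
(519.0, -320.0, 200.0) [-0.003, 0.001, -0.009, 0.076, -0.985, 0.104]
```

>>> {"api": "move_arm", "payload": {
  "steps": [
    [[0,0,-0.009,0.076,-0.985,0.1,85],[0,0,-0.009,0.076,-0.985,0.1,85],[0,0,-0.009,0.076,-0.985,0.1,85],[0,0,-0.009,0.076,-0.985,0.1,85],[0,0,-0.009,0.076,-0.985,0.1,85],[0,0,-0.009,0.076,-0.985,0.1,85],[0,0,-0.009,0.076,-0.985,0.1,85],[0,0,-0.009,0.076,-0.985,0.1,85],[0,0,-0.009,0.076,-0.985,0.1,85],[0,0,-0.009,0.076,-0.985,0.1,85],[0,0,-0.009,0.076,-0.985,0.1,85],[0,0,-0.009,0.076,-0.985,0.1,85]]
  ]
}}

```text
time: 2.1
ee_pos: [519.6, -314.2, 199.7]
tcp_rot: [[-0.986, -0.165, -0.0], [-0.165, 0.986, -0.0], [0.001, 0.0, -1.0]]
contact_force: [0.4, -0.0, 0.9]
finger_gap: 85.1
grasp_force: 0.0
```

```bash
python3 - <<'E'
from go import *; from h import *
go((519,-320,30,99))
c=r.capture("wrist"); np.savez("w1.npz",**c)
import cv2
x=c["frame"][:,:,::-1].copy()
for p in proj(c,[(519,-320,36),(511,-272,4),(515,-123,40)]): print(p.round())
cv2.imwrite("pics/w1.png",cv2.convertScaleAbs(x,alpha=1.4,beta=15))
E
```

```text
t 2.1 p [ 519.6 -314.2  199.7] yang 99.52 F [ 0.4 -0.   0.9] gap 85.1
(519, -320, 30) [0.0, -0.0, 0.009, 0.003, -0.011, 0.339]
[314. 185.]
[363. 179.]
[525. 217.]
```

View pics/w1.png

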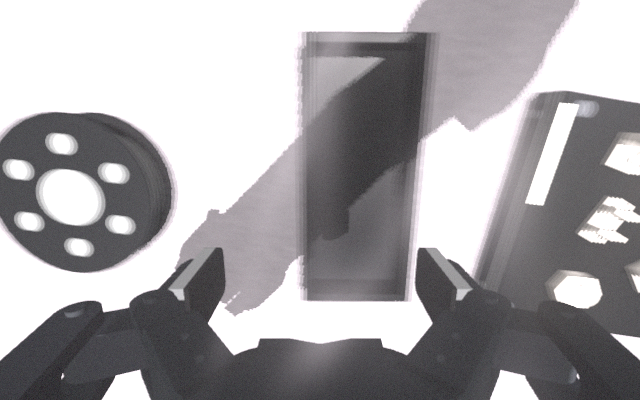

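```bash
python3 - <<'E'
from h import *
c=load("w1.npz")
print(ray(c,[(303,32),(435,32),(302,300),(410,300),(307,166)],36).round(1).tolist())
print("spool",ray(c,[(97,190)],45).round())
from go import *
go((519,-322,30,99))
E
```

```text
[[395.0, -349.6, 36.0], [377.1, -244.0, 36.0], [637.8, -313.1, 36.0], [619.7, -205.6, 36.0], [502.6, -329.3, 36.0]]
spool [[ 553. -510.   45.]]
t 2.15 p [ 517.9 -322.6  199.2] yang 99.12 F [ 0.7 -7.6  1.7] gap 85.2
(519, -322, 30) [-0.005, -0.002, 0.002, -0.003, 0.003, 0.338]
```

>>> {"api": "move_arm", "payload": {
  "steps": [
    [[0,0,0,0,0,0.08,85],[0,0,0,0,0,0.16,85],[0,0,0,0,0,0.24,85],[0,0,0,0,0,0.29,85],[0,0,0,0,0,0.32,85],[0,0,0,0,0,0.34,85],[0,0,0,0,0,0.34,30],[0,0,0,0,0,0.34,0],[0,0,0,0,0,0.34,0],[0,0,0,0,0,0.34,0],[0,0,0,0,0,0.34,0],[0,0,0,0,0,0.34,0]]
  ]
}}

```text
time: 3.15
ee_pos: [521.3, -313.8, 32.0]
tcp_rot: [[-0.986, -0.165, 0.004], [-0.165, 0.986, -0.003], [-0.003, -0.004, -1.0]]
contact_force: [1.5, -5.4, 3.8]
finger_gap: 12.1
grasp_force: 2.3
```

```bash
python3 go.py 519,-322,30,99
```

```text
t 3.15 p [ 521.3 -313.8   32. ] yang 99.52 F [ 1.5 -5.4  3.8] gap 12.1
(519.0, -322.0, 30.0) [-0.004, 0.003, 0.009, 0.007, -0.015, 0.004]
```

>>> {"api": "move_arm", "payload": {
  "steps": [
    [[0,0,0,0,0,0,0],[0,0,0,0,0,0,0],[0,0,0,0,0,0,0],[0,0,0,0,0,0,0]]
  ]
}}

```text
time: 3.48
ee_pos: [521.3, -313.7, 32.2]
tcp_rot: [[-0.986, -0.165, 0.004], [-0.165, 0.986, -0.003], [-0.003, -0.003, -1.0]]
contact_force: [0.3, -3.5, 6.6]
finger_gap: 7.6
grasp_force: 59.6
```

```bash
python3 - <<'E'
from go import *; from edges import *
c=r.capture("scene"); np.savez("scene1.npz",**c); g=c["frame"].max(2)
go((519,-322,30,99)); print(r.get_obs()["grasp_force"])
cv2.imwrite("pics/s1.png",cv2.resize(cv2.convertScaleAbs(c["frame"][90:260,200:420,::-1],alpha=1.5,beta=20),None,fx=3,fy=3,interpolation=cv2.INTER_CUBIC))
E
```

```text
t 3.53 p [ 521.3 -313.8   32.2] yang 99.51 F [ 0.  -3.2  7. ] gap 8.0
(519, -322, 30) [-0.003, 0.003, 0.008, 0.007, -0.015, 0.004]
59.5867395401001
```

View pics/s1.png

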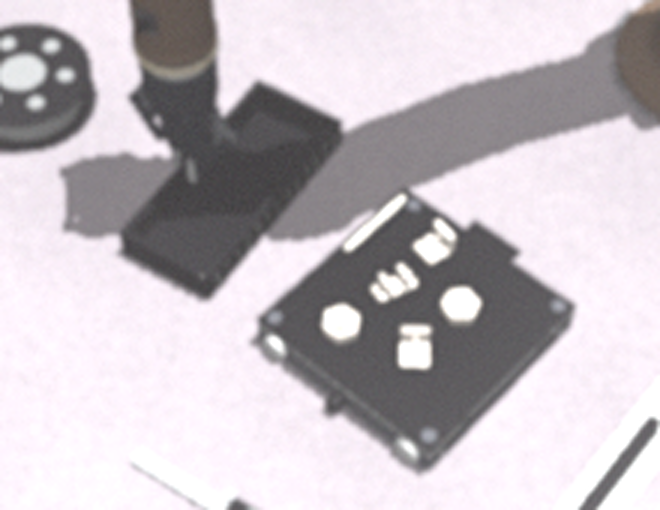

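```bash
python3 go.py 518.5,-245,32,90 518.5,-230,32,90
```

```text
t 3.53 p [ 521.3 -313.8   32.2] yang 99.51 F [ 0.  -3.2  7. ] gap 8.0
(518.5, -245.0, 32.0) [-0.003, 0.003, 0.158, -0.017, 0.137, -0.0]
(518.5, -230.0, 32.0) [-0.003, 0.003, 0.158, -0.022, 0.166, -0.0]
```

>>> {"api": "move_arm", "payload": {
  "steps": [
    [[0,0,0.04,-0.004,0.03,0,0],[0,0,0.08,-0.008,0.06,0,0],[0,0,0.12,-0.012,0.09,0,0],[0,0,0.158,-0.015,0.12,0,0],[0,0,0.158,-0.017,0.13,0,0],[0,0,0.158,-0.018,0.14,0,0],[0,0,0.158,-0.018,0.146,0,0],[0,0,0.158,-0.018,0.146,0,0]]
  ]
}}

```text
time: 4.2
ee_pos: [518.4, -239.9, 32.2]
tcp_rot: [[-1.0, -0.001, 0.004], [-0.001, 1.0, -0.003], [-0.004, -0.003, -1.0]]
contact_force: [0.2, -3.2, 8.4]
finger_gap: 7.7
grasp_force: 59.9
```

```bash
python3 go.py 518.5,-235,32,90 518.5,-225,32,90
```

```text
t 4.2 p [ 518.4 -239.9   32.2] yang 90.05 F [ 0.2 -3.2  8.4] gap 7.7
(518.5, -235.0, 32.0) [-0.003, 0.004, 0.001, -0.0, 0.01, 0.0]
(518.5, -225.0, 32.0) [-0.003, 0.004, 0.001, -0.0, 0.03, 0.0]
```

>>> {"api": "move_arm", "payload": {
  "steps": [
    [[0,0,0,0,0.006,0,0],[0,0,0,0,0.012,0,0],[0,0,0,0,0.016,0,0],[0,0,0,0,0.02,0,0],[0,0,0,0,0.022,0,0],[0,0,0,0,0.022,0,0]]
  ]
}}

```text
time: 4.7
ee_pos: [518.1, -230.1, 32.2]
tcp_rot: [[-1.0, 0.0, 0.004], [0.0, 1.0, -0.004], [-0.004, -0.004, -1.0]]
contact_force: [-0.6, -5.5, 7.5]
finger_gap: 7.8
grasp_force: 59.9
```

```bash
python3 - <<'E'
from go import *; from h import *
c=r.capture("scene"); np.savez("scene2.npz",**c)
go((518.5,-225,32,90))
cv2.imwrite("pics/s2.png",cv2.resize(cv2.convertScaleAbs(c["frame"][110:260,220:420,::-1],alpha=2,beta=20),None,fx=4,fy=4,interpolation=cv2.INTER_CUBIC))
E
```

```text
t 4.75 p [ 518.2 -230.1   32.2] yang 89.98 F [-0.1 -6.   7.5] gap 7.9
(518.5, -225, 32) [-0.003, 0.004, -0.0, -0.001, 0.01, 0.0]
```

View pics/s2.png

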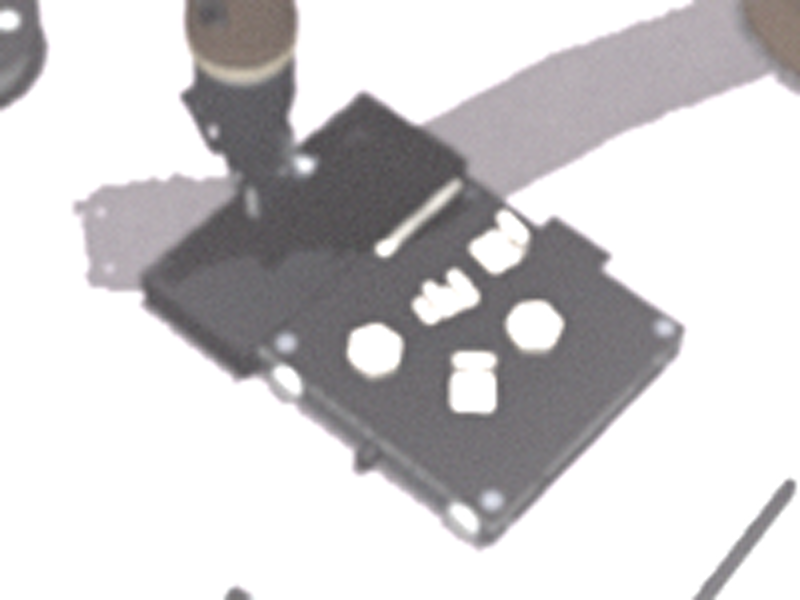

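>>> {"api": "move_arm", "payload": {
  "steps": [
    [[0,0,0,0,0.003,0,0],[0,0,0,0,0.006,0,0],[0,0,0,0,0.008,0,0],[0,0,0,0,0.008,0,0]]
  ]
}}

```text
time: 5.08
ee_pos: [518.1, -226.2, 32.2]
tcp_rot: [[-1.0, 0.0, 0.004], [0.0, 1.0, -0.004], [-0.004, -0.004, -1.0]]
contact_force: [-1.0, -6.3, 7.5]
finger_gap: 7.6
grasp_force: 59.9
```

Still only friction; go on.

>>> {"api": "move_arm", "payload": {
  "steps": [
    [[0,0,0,0,0.003,0,0],[0,0,0,0,0.006,0,0],[0,0,0,0,0.008,0,0],[0,0,0,0,0.008,0,0]]
  ]
}}

```text
time: 5.42
ee_pos: [518.2, -225.7, 32.2]
tcp_rot: [[-1.0, 0.002, 0.006], [0.002, 1.0, -0.008], [-0.006, -0.008, -1.0]]
contact_force: [1.2, -16.6, 0.9]
finger_gap: 7.8
grasp_force: 59.2
```

>>> {"api": "move_arm", "payload": {
  "steps": [
    [[0,0,0,0,-0.002,0,0],[0,0,0,0,-0.002,0,40],[0,0,0,0,-0.002,0,40],[0,0,0,0,-0.002,0,40],[0,0,0,0,-0.002,-0.03,40],[0,0,0,0,-0.002,-0.1,40],[0,0,0,0,-0.002,-0.18,60],[0,0,0,0,-0.002,-0.26,80],[0,0,0,0,-0.002,-0.34,80],[0,0,0,0,-0.002,-0.4,80],[0,0,0,0,0,-0.4,80]]
  ]
}}

```text
time: 6.33
ee_pos: [519.4, -220.3, 236.8]
tcp_rot: [[-1.0, -0.002, 0.01], [-0.002, 1.0, -0.002], [-0.01, -0.002, -1.0]]
contact_force: [0.3, -1.2, 0.1]
finger_gap: 80.0
grasp_force: 0.0
```

```bash
python3 - <<'E'
from go import *; from edges import *
c=r.capture("scene"); np.savez("scene3.npz",**c); g=c["frame"].max(2)
go((515,220,200,94))
cv2.imwrite("pics/s3.png",cv2.resize(cv2.convertScaleAbs(c["frame"][120:300,230:450,::-1],alpha=1.8,beta=20),None,fx=3.5,fy=3.3,interpolation=cv2.INTER_CUBIC))
E
```

```text
t 6.38 p [ 518.4 -219.2  233.7] yang 90.13 F [ 0.6 -0.1 -1. ] gap 80.0
(515, 220, 200) [-0.001, 0.006, -0.065, 0.005, 0.878, 0.067]
```

View pics/s3.png

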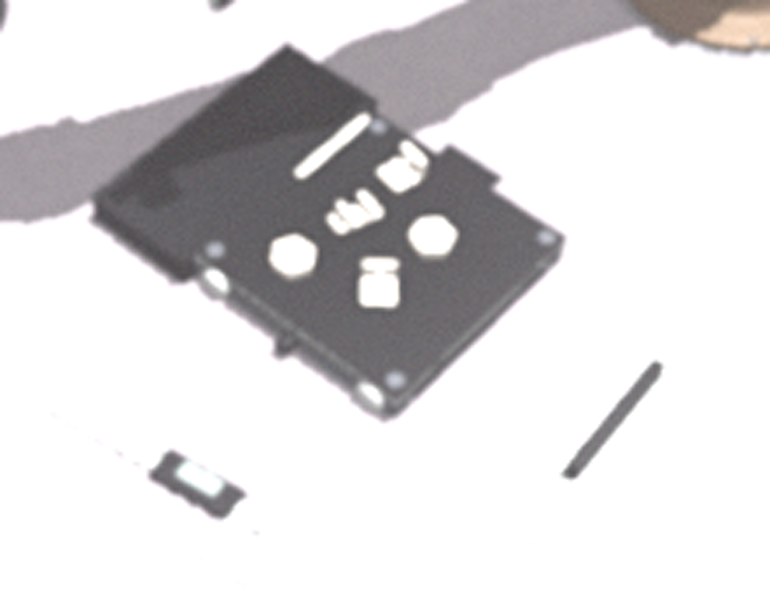

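```bash
python3 - <<'E'
from edges import *
c=load("scene3.npz"); g=c["frame"].max(2)
print("tray -x",edge(c,g,(312.3,133.6),(338,151.2),36)); print("tray +x",edge(c,g,(257.7,185.2),(282,205.8),0)); print("tray -y",edge(c,g,(312.3,133.6),(257.7,179),36))
print("stand -x",edge(c,g,(335,154),(391,192.5),40,lo=.7)); print("stand +x",edge(c,g,(286,204),(341,247),0))
roi=np.zeros(g.shape,bool); roi[205:300,360:450]=1
print("blade",rect(c,(g>185)&roi,6)[:1]); print("grip",rect(c,(g<100)&roi,32)[:2])
E
```

```text
tray -x (array([ 385.3, -169.7]), -82.89, 48, 1.43)
tray +x (array([ 638.4, -174.3]), -89.71, 49, 0.25)
tray -y (array([ 515.4, -233.4]), -0.57, 108, 0.84)
stand -x (array([404.8,  -3.4]), 89.2, 25, 0.1)
stand +x (array([624.3,  -7.1]), -89.84, 96, 0.44)
blade [(1351.5, array([404., 250.]), 511.5, 233.7, array([ 50.6, 249.9]), 3.8)]
grip [(263.0, array([368., 213.]), 504.3, 83.3, array([ 48.9, 104.4]), 179.7), (152.5, array([405., 247.]), 520.1, 236.3, array([ 12.1, 135. ]), 3.7)]
```

>>> {"api": "move_arm", "payload": {
  "steps": [
    [[0,0,-0.03,0.004,0.9,0,60],[0,0,-0.063,0.004,0.9,0,60],[0,0,-0.063,0.004,0.9,0,60],[0,0,-0.063,0.004,0.9,0,60],[0,0,-0.063,0.004,0.9,0,60],[0,0,-0.063,0.004,0.9,0.05,60],[0,0,-0.063,0.004,0.9,0.1,60],[0,0,-0.063,0.004,0.9,0.15,60],[0,0,-0.063,0.004,0.9,0.15,60],[0,0,-0.063,0.004,0.9,0.15,60],[0,0,-0.063,0.004,0.9,0.15,60],[0,0,-0.063,0.004,0.9,0.15,60]]
  ]
}}

```text
time: 7.38
ee_pos: [510.1, 238.9, 151.1]
tcp_rot: [[-0.997, -0.077, -0.006], [-0.077, 0.997, 0.001], [0.006, 0.002, -1.0]]
contact_force: [0.0, 0.1, 0.7]
finger_gap: 59.8
grasp_force: 0.0
```

>>> {"api": "move_arm", "payload": {
  "steps": [
    [[0,0,0,0,0,0,60],[0,0,0,0,0,0,60],[0,0,0,0,0,0,60]]
  ]
}}

```text
time: 7.63
ee_pos: [514.2, 228.9, 155.1]
tcp_rot: [[-0.998, -0.065, -0.001], [-0.065, 0.998, -0.001], [0.001, -0.001, -1.0]]
contact_force: [-0.1, 0.2, -0.1]
finger_gap: 59.9
grasp_force: 0.0
```

```bash
python3 - <<'E'
from go import *; from h import *
c=r.capture("wrist"); np.savez("w2.npz",**c); g=c["frame"].max(2)
go((512,234,28,93.8))
print("proj",proj(c,[(512,234,6)]).round(), "blade",rect(c,(g>190),6)[:2]) 
b=cv2.findContours((g>190).astype(np.uint8),0,1)[0]; k=max(b,key=cv2.contourArea); print(cv2.boxPoints(cv2.minAreaRect(k)).round())
cv2.imwrite("pics/w2.png",c["frame"][:,:,::-1])
E
```

```text
t 7.68 p [514.5 228.8 155.4] yang 93.72 F [ 0.7 -0.4 -0.6] gap 59.8
(512, 234, 28) [-0.001, 0.0, -0.001, 0.004, 0.011, 0.255]
proj [[327. 189.]] blade [(8450.5, array([325., 130.]), 463.1, 229.9, array([ 49.6, 151.9]), 4.0), (2364.0, array([327., 283.]), 601.9, 239.5, array([48.6, 62.7]), 3.8)]
[[294.  30.]
 [357.  30.]
 [357. 218.]
 [294. 218.]]
```

View pics/w2.png

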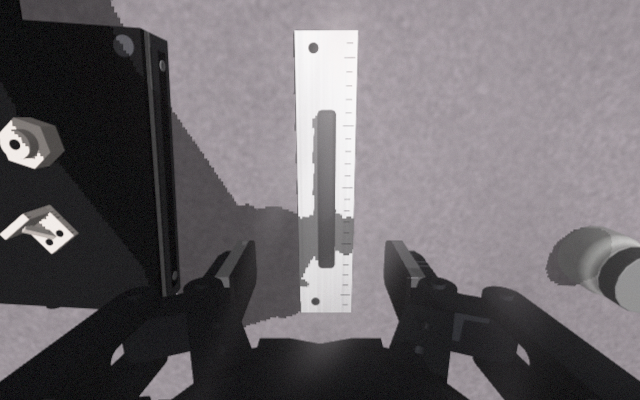

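```bash
python3 - <<'E'
from h import *
c=load("w2.npz"); P=ray(c,[(295,30),(358,30),(301,312),(351,313)],6)[:,:2]; print(P.round(1).tolist(),P.mean(0).round(1))
print("grip top",ray(c,[(317,111),(336,111),(318,267),(334,267)],32)[:,:2].mean(0).round(1))
print("stand +y edge",ray(c,[(144,30),(164,290)],40).round(1))
E
```

```text
[[389.0, 200.8], [385.7, 249.1], [635.8, 218.1], [633.7, 266.5]] [511.1 233.6]
grip top [510.6 233.1]
stand +y edge [[403.4 102.3  40. ]
 [599.4 104.3  40. ]]
```

>>> {"api": "move_arm", "payload": {
  "steps": [
    [[0,0,0,0.005,0.01,0.06,60],[0,0,0,0.005,0.01,0.13,60],[0,0,0,0.005,0.01,0.19,60],[0,0,0,0.005,0.01,0.23,60],[0,0,0,0.005,0.01,0.25,60],[0,0,0,0.005,0.01,0.255,60],[0,0,0,0.005,0.01,0.255,60],[0,0,0,0.005,0.01,0.255,60]]
  ]
}}

```text
time: 8.35
ee_pos: [512.5, 235.3, 29.1]
tcp_rot: [[-0.998, -0.066, 0.002], [-0.066, 0.998, 0.001], [-0.002, 0.001, -1.0]]
contact_force: [0.1, 0.1, -0.0]
finger_gap: 60.2
grasp_force: 0.0
```

>>> {"api": "move_arm", "payload": {
  "steps": [
    [[0,0,0,0,0,0,30],[0,0,0,0,0,0,0],[0,0,0,0,0,0,0],[0,0,0,0,0,0,0],[0,0,0,0,0,0,0],[0,0,0,0,0,0,0],[0,0,0,0,0,0,0],[0,0,0,0,0,0,0],[0,0,0,0,0,0,0]]
  ]
}}

```text
time: 9.1
ee_pos: [511.9, 235.5, 28.7]
tcp_rot: [[-0.998, -0.067, 0.001], [-0.067, 0.998, 0.001], [-0.001, 0.0, -1.0]]
contact_force: [-1.0, -1.2, 7.7]
finger_gap: 12.8
grasp_force: 59.7
```

>>> {"api": "move_arm", "payload": {
  "steps": [
    [[0,0,0,0,0,-0.03,0],[0,0,0,0,0,-0.06,0],[0,0,0,0,0,-0.1,0],[0,0,0,0,0,-0.15,0],[0,0,0,0,0,-0.2,0],[0,0,0,0,0,-0.2,0],[0,0,0,0,0,-0.2,0],[0,0,0,0,0,-0.2,0]]
  ]
}}

```text
time: 9.77
ee_pos: [510.7, 235.3, 127.1]
tcp_rot: [[-0.998, -0.067, -0.001], [-0.067, 0.998, -0.0], [0.001, -0.0, -1.0]]
contact_force: [0.1, -0.2, -2.7]
finger_gap: 12.8
grasp_force: 58.9
```

```bash
python3 - <<'E'
from go import *; from h import *
go((514.5,87,110,90),(514.5,87,80,90)); o=r.get_obs(); print(o["grasp_force"],np.round(o["wrist_torque"],2),np.array(o["tcp_rot"]).round(4).tolist())
c=r.capture("side"); np.savez("side2.npz",**c); g=c["frame"].max(2)
print(rect(c,g>165,128)[:5])
cv2.imwrite("pics/side2.png",cv2.resize(c["frame"][130:330,230:430,::-1],None,fx=3,fy=3,interpolation=cv2.INTER_CUBIC))
E
```

```text
t 9.77 p [510.7 235.3 127.1] yang 93.86 F [ 0.1 -0.2 -2.7] gap 12.8
(514.5, 87, 110) [-0.0, -0.001, 0.064, 0.012, -0.296, 0.034]
(514.5, 87, 80) [-0.0, -0.001, 0.064, 0.012, -0.296, 0.094]
58.92204701900482 [-0.01  0.01 -0.07] [[-0.9977, -0.0674, -0.001], [-0.0674, 0.9977, -0.0003], [0.001, -0.0003, -1.0]]
[(6223.5, array([114., 266.]), 1027.5, 561.1, array([277.7, 406. ]), 87.0), (2391.0, array([395.,  30.]), 834.0, -1504.1, array([424.9, 594.6]), 92.4), (2050.5, array([246., 137.]), 1043.0, -155.4, array([264.6, 393. ]), 80.6), (428.5, array([ 53., 369.]), 925.5, 859.4, array([ 50.1, 134.6]), 129.6), (414.5, array([633., 237.]), -349.0, -257.8, array([ 53.1, 164.7]), 87.3)]
```

View pics/side2.png

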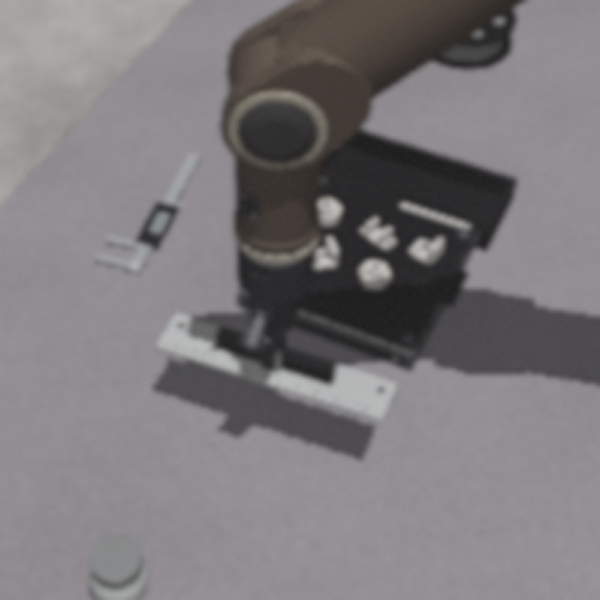

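>>> {"api": "move_arm", "payload": {
  "steps": [
    [[0,0,0.016,0.003,-0.06,0,0],[0,0,0.032,0.006,-0.12,0,0],[0,0,0.064,0.012,-0.18,0.02,0],[0,0,0.064,0.012,-0.24,0.03,0],[0,0,0.064,0.012,-0.28,0.06,0],[0,0,0.064,0.012,-0.296,0.085,0],[0,0,0.064,0.012,-0.296,0.095,0],[0,0,0.064,0.012,-0.296,0.1,0],[0,0,0.064,0.012,-0.296,0.1,0],[0,0,0.064,0.012,-0.296,0.1,0]]
  ]
}}

```text
time: 10.65
ee_pos: [515.3, 88.7, 77.7]
tcp_rot: [[-1.0, -0.002, -0.0], [-0.002, 1.0, 0.0], [0.0, 0.0, -1.0]]
contact_force: [0.9, 0.2, -2.4]
finger_gap: 12.6
grasp_force: 58.9
```

```bash
python3 - <<'E'
from go import *; from h import *
go((514.5,87,70,90)); o=r.get_obs(); print(np.array(o["tcp_rot"]).round(4).tolist())
c=r.capture("scene"); g=c["frame"].max(2)
m=(g>150); m[:, :225]=0; m[:140]=0
x=cv2.resize(c["frame"][130:280,250:420,::-1],None,fx=4,fy=4,interpolation=cv2.INTER_CUBIC); cv2.imwrite("pics/s4.png",cv2.convertScaleAbs(x,alpha=1.5,beta=20))
sh=(cv2.fillConvexPoly(np.zeros(g.shape,np.uint8),np.int32([(335,157),(388,192),(341,238),(290,196)]),1)>0)
for b in rect(c,(g>150)&sh,50): print(b[1:5])
E
```

```text
t 10.65 p [515.3  88.7  77.7] yang 90.11 F [ 0.9  0.2 -2.4] gap 12.6
(514.5, 87, 70) [0.0, -0.0, 0.002, 0.002, -0.003, 0.015]
[[-1.0, -0.002, -0.0004], [-0.002, 1.0, 0.0004], [0.0004, 0.0004, -1.0]]
(array([313., 197.]), 575.5, -51.2, array([31.7, 34.7]))
```

>>> {"api": "move_arm", "payload": {
  "steps": [
    [[0,0,0,0,0,0.006,0],[0,0,0,0,0,0.01,0],[0,0,0,0,0,0.013,0],[0,0,0,0,0,0.015,0],[0,0,0,0,0,0.016,0],[0,0,0,0,0,0.016,0]]
  ]
}}

```text
time: 11.2
ee_pos: [515.3, 87.3, 69.7]
tcp_rot: [[-1.0, -0.0, -0.0], [-0.0, 1.0, -0.0], [0.0, -0.0, -1.0]]
contact_force: [-0.7, 0.3, -2.3]
finger_gap: 12.9
grasp_force: 58.9
```

>>> {"api": "move_arm", "payload": {
  "steps": [
    [[0,0,0,0,-0.008,0,0],[0,0,0,0,-0.018,0,0],[0,0,0,0,-0.028,0,0],[0,0,0,0,-0.038,0,0],[0,0,0,0,-0.048,0,0],[0,0,0,0,-0.058,0,0],[0,0,0,0,-0.068,0,0],[0,0,0,0,-0.078,0,0],[0,0,0,0,-0.088,0,0],[0,0,0,0,-0.098,0,0],[0,0,0,0,-0.108,0,0],[0,0,0,0,-0.118,0,0]]
  ]
}}

```text
time: 12.2
ee_pos: [515.4, 27.8, 69.8]
tcp_rot: [[-1.0, -0.0, 0.0], [-0.0, 1.0, 0.0], [-0.0, 0.0, -1.0]]
contact_force: [-1.1, -0.2, -1.9]
finger_gap: 13.0
grasp_force: 59.1
```

>>> {"api": "move_arm", "payload": {
  "steps": [
    [[0,0,0,0,-0.01,0,0],[0,0,0,0,-0.02,0,0],[0,0,0,0,-0.03,0,0],[0,0,0,0,-0.04,0,0],[0,0,0,0,-0.05,0,0],[0,0,0,0,-0.06,0,0],[0,0,0,0,-0.07,0,0],[0,0,0,0,-0.08,0,0],[0,0,0,0,-0.09,0,0],[0,0,0,0,-0.1,0,0],[0,0,0,0,-0.11,0,0],[0,0,0,0,-0.12,0,0]]
  ]
}}

```text
time: 13.2
ee_pos: [515.4, -32.1, 69.8]
tcp_rot: [[-1.0, -0.0, 0.0], [-0.0, 1.0, 0.0], [-0.0, 0.0, -1.0]]
contact_force: [-1.0, 0.5, -2.7]
finger_gap: 12.9
grasp_force: 59.0
```

```bash
python3 - <<'E'
from go import *; from h import *
go((515,-75,69.7,90))
c=r.capture("scene"); cv2.imwrite("pics/s5.png",cv2.convertScaleAbs(cv2.resize(c["frame"][110:270,230:410,::-1],None,fx=4,fy=3.7,interpolation=cv2.INTER_CUBIC),alpha=1.7,beta=15))
g=c["frame"].max(2); m=(g>150); m[:,:235]=0; m[:,400:]=0; m[:120]=0; m[240:]=0
for b in rect(c,m,50): print(b)
E
```

```text
t 13.2 p [515.4 -32.1  69.8] yang 90.01 F [-1.   0.5 -2.7] gap 12.9
(515, -75, 69.7) [0.0, 0.0, 0.0, 0.001, -0.086, 0.0]
(5677.0, array([270., 175.]), 593.0, -189.4, array([269.2, 438.5]), 42.9)
(1925.0, array([385., 196.]), 437.0, 73.0, array([124.6, 327.6]), 36.7)
(205.5, array([316., 209.]), 596.5, -23.5, array([38.6, 90.2]), 179.6)
(105.0, array([362., 125.]), 269.7, -128.0, array([32.2, 94.6]), 174.3)
(71.0, array([357., 172.]), 419.5, -14.9, array([23. , 61.3]), 173.8)
```

>>> {"api": "move_arm", "payload": {
  "steps": [
    [[0,0,0,0,-0.01,0,0],[0,0,0,0,-0.02,0,0],[0,0,0,0,-0.03,0,0],[0,0,0,0,-0.04,0,0],[0,0,0,0,-0.05,0,0],[0,0,0,0,-0.06,0,0],[0,0,0,0,-0.07,0,0],[0,0,0,0,-0.08,0,0],[0,0,0,0,-0.09,0,0],[0,0,0,0,-0.1,0,0],[0,0,0,0,-0.11,0,0],[0,0,0,0,-0.12,0,0]]
  ]
}}

```text
time: 14.25
ee_pos: [515.4, -92.2, 69.8]
tcp_rot: [[-1.0, -0.0, 0.0], [-0.0, 1.0, -0.0], [-0.0, -0.0, -1.0]]
contact_force: [-0.2, -0.7, -2.0]
finger_gap: 12.4
grasp_force: 59.0
```

>>> {"api": "move_arm", "payload": {
  "steps": [
    [[0,0,0,0,-0.01,0,0],[0,0,0,0,-0.02,0,0],[0,0,0,0,-0.03,0,0],[0,0,0,0,-0.04,0,0],[0,0,0,0,-0.05,0,0],[0,0,0,0,-0.06,0,0],[0,0,0,0,-0.067,0,0],[0,0,0,0,-0.067,0,0],[0,0,0,0,-0.067,0,0]]
  ]
}}

```text
time: 15.0
ee_pos: [515.3, -125.3, 69.8]
tcp_rot: [[-1.0, 0.0, -0.0], [0.0, 1.0, 0.0], [0.0, 0.0, -1.0]]
contact_force: [-0.3, 0.4, -3.0]
finger_gap: 12.8
grasp_force: 59.0
```

```bash
python3 - <<'E'
from go import *; from h import *
go((515,-75,69.7,90))
for n in ("scene","side"):
    c=r.capture(n); np.savez(n+"6.npz",**c); g=c["frame"].max(2); P=proj(c,[(380,-235,30),(650,-235,30),(650,110,40),(380,110,40)])
    m=(cv2.fillConvexPoly(np.zeros(g.shape,np.uint8),np.int32(P),1)>0)&(g>130)
    print(n)
    for b in rect(c,m,30): print(b)
E
```

```text
t 15.0 p [ 515.3 -125.3   69.8] yang 89.98 F [-0.3  0.4 -3. ] gap 12.8
(515, -75, 69.7) [0.0, -0.0, -0.0, 0.001, 0.101, 0.0]
scene
(213.0, array([292., 191.]), 590.0, -115.9, array([ 40.5, 100.5]), 160.5)
(143.0, array([383., 181.]), 380.7, 48.4, array([ 29.3, 114.8]), 82.5)
(49.0, array([320., 170.]), 478.4, -114.2, array([14.2, 57.6]), 3.2)
side
(380.0, array([325., 197.]), 607.0, -68.3, array([ 99.4, 343.5]), 90.1)
(32.5, array([366., 198.]), 494.0, -128.1, array([20.5, 50.4]), 0.0)
(26.0, array([374., 244.]), 388.1, 67.1, array([ 9.2, 66.4]), 90.3)
```

>>> {"api": "move_arm", "payload": {
  "steps": [
    [[0,0,0,0,0,-0.03,0],[0,0,0,0,0,-0.06,0],[0,0,0,0,0.04,-0.1,0],[0,0,0,0,0.1,-0.14,0],[0,0,0,0,0.18,-0.14,0],[0,0,0,0,0.26,-0.14,0],[0,0,0,0,0.34,-0.14,0],[0,0,0,0,0.42,-0.14,0],[0,0,0,0,0.5,-0.14,0],[0,0,0,0,0.58,-0.14,0],[0,0,0,0,0.66,-0.14,0],[0,0,0,0,0.7,-0.14,0]]
  ]
}}

```text
time: 16.1
ee_pos: [514.0, 231.5, 139.8]
tcp_rot: [[-1.0, -0.006, -0.0], [-0.006, 1.0, 0.003], [0.0, 0.003, -1.0]]
contact_force: [0.2, 1.2, -2.2]
finger_gap: 12.6
grasp_force: 59.1
```

```bash
python3 - <<'E'
from go import *; from h import *
go((511.5,235,90,93.9))
c=r.capture("scene"); np.savez("scene7.npz",**c)
cv2.imwrite("pics/s7.png",cv2.convertScaleAbs(cv2.resize(c["frame"][120:280,230:410,::-1],None,fx=4,fy=3.7,interpolation=cv2.INTER_CUBIC),alpha=1.5,beta=15))
E
```

```text
t 16.1 p [514.  231.5 139.8] yang 90.35 F [ 0.2  1.2 -2.2] gap 12.6
(511.5, 235, 90) [0.003, 0.0, -0.059, 0.005, 0.007, 0.1]
```

View pics/s7.png

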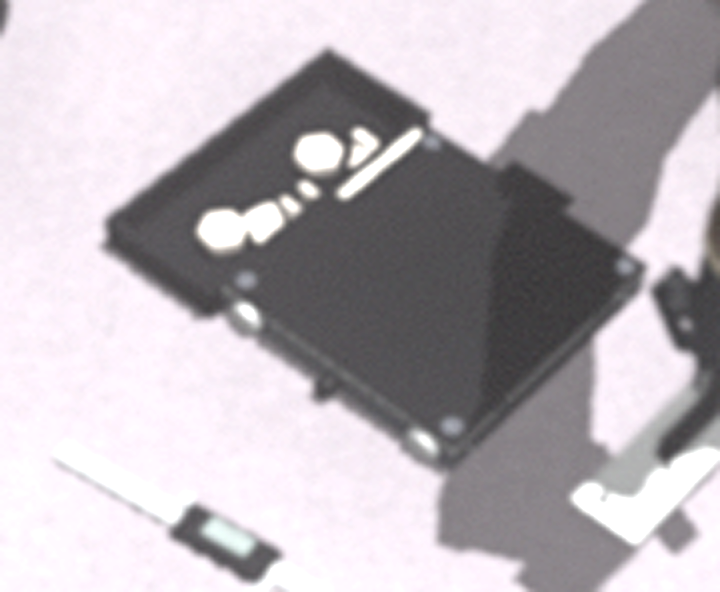

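```bash
python3 - <<'E'
from h import *
c=load("scene7.npz"); g=c["frame"].max(2)
P=proj(c,[(390,-130,36),(640,-130,36),(640,-225,30),(390,-225,30)]); 
E=proj(c,[(404,-121,40),(624,-121,40)]); print("sheet edge",E.round(1),"inner wall top",P[:2].round(1))
m=(g>140).astype(np.uint8); m[:, :250]=0; m[:130]=0;m[190:]=0; m[:,345:]=0
d=(E[1]-E[0])/np.linalg.norm(E[1]-E[0]); n=np.array([-d[1],d[0]])
for k in cv2.findContours(m,0,1)[0]:
    if cv2.contourArea(k)<4: continue
    q=k[:,0]; s=(q-E[0])@n; print(q.mean(0).round(),"dist px from sheet edge (min,max)",s.min().round(1),s.max().round(1),"at z=15",ray(c,[q.mean(0)],15).round().tolist(), "z=40",ray(c,[q.mean(0)],40).round()[0,:2])
print("wall dist",((P[:2]-E[0])@n).round(1))
s=load("side6.npz")
E
```

```text
sheet edge [[334.  152.1]
 [284.5 195.7]] inner wall top [[334.7 148.8]
 [278.5 198.2]]
[290. 180.] dist px from sheet edge (min,max) 1.4 15.6 at z=15 [[561.0, -161.0, 15.0]] z=40 [ 574. -148.]
[302. 175.] dist px from sheet edge (min,max) 1.9 6.1 at z=15 [[521.0, -147.0, 15.0]] z=40 [ 534. -134.]
[307. 171.] dist px from sheet edge (min,max) 2.2 5.8 at z=15 [[500.0, -148.0, 15.0]] z=40 [ 514. -135.]
[309. 161.] dist px from sheet edge (min,max) 4.8 14.8 at z=15 [[466.0, -168.0, 15.0]] z=40 [ 481. -155.]
[325. 164.] dist px from sheet edge (min,max) -4.2 -1.1 at z=15 [[442.0, -125.0, 15.0]] z=40 [ 457. -112.]
[320. 159.] dist px from sheet edge (min,max) 1.6 7.7 at z=15 [[439.0, -147.0, 15.0]] z=40 [ 454. -134.]
[291. 147.] dist px from sheet edge (min,max) -10.3 72.1 at z=15 [[465.0, -249.0, 15.0]] z=40 [ 479. -234.]
wall dist [2.  2.1]
```

>>> {"api": "move_arm", "payload": {
  "steps": [
    [[0,0,-0.03,0.005,0.007,0.03,0],[0,0,-0.059,0.005,0.007,0.07,0],[0,0,-0.059,0.005,0.007,0.1,0],[0,0,-0.059,0.005,0.007,0.15,0],[0,0,-0.059,0.005,0.007,0.18,0],[0,0,-0.059,0.005,0.007,0.2,0],[0,0,-0.059,0.005,0.007,0.21,0],[0,0,-0.059,0.005,0.007,0.215,0],[0,0,-0.059,0.005,0.007,0.215,0],[0,0,-0.059,0.005,0.007,0.215,0]]
  ]
}}

```text
time: 16.98
ee_pos: [513.4, 228.6, 33.1]
tcp_rot: [[-0.998, -0.062, 0.001], [-0.062, 0.998, 0.001], [-0.001, 0.001, -1.0]]
contact_force: [0.3, 0.6, -2.2]
finger_gap: 12.4
grasp_force: 59.1
```

```bash
python3 go.py 511.5,235,29,93.9
```

```text
t 16.98 p [513.4 228.6  33.1] yang 93.54 F [ 0.3  0.6 -2.2] gap 12.4
(511.5, 235.0, 29.0) [0.001, 0.001, -0.006, 0.003, 0.013, 0.008]
```

>>> {"api": "move_arm", "payload": {
  "steps": [
    [[0,0,-0.006,0.003,0.007,0.002,0],[0,0,-0.006,0.003,0.013,0.004,0],[0,0,-0.006,0.003,0.013,0.006,0],[0,0,-0.006,0.003,0.013,0.008,0],[0,0,-0.006,0.003,0.013,0.008,0],[0,0,-0.006,0.003,0.013,0.008,0]]
  ]
}}

```text
time: 17.48
ee_pos: [511.0, 235.4, 28.7]
tcp_rot: [[-0.998, -0.069, 0.0], [-0.069, 0.998, 0.001], [-0.0, 0.001, -1.0]]
contact_force: [-1.4, 1.7, 2.8]
finger_gap: 12.8
grasp_force: 59.9
```

>>> {"api": "move_arm", "payload": {
  "steps": [
    [[0,0,0,0,0,0,20],[0,0,0,0,0,0,40],[0,0,0,0,0,0,50],[0,0,0,0,0,0,50],[0,0,0,0,0,0,50],[0,0,0,0,0,-0.04,50],[0,0,0,0,0,-0.12,50],[0,0,0,0,0,-0.2,50],[0,0,0,0,0,-0.28,50],[0,0,0,0,0,-0.36,50],[0,0,0,0,0,-0.4,50]]
  ]
}}

```text
time: 18.4
ee_pos: [512.5, 235.1, 233.5]
tcp_rot: [[-0.998, -0.068, 0.005], [-0.068, 0.998, 0.003], [-0.005, 0.003, -1.0]]
contact_force: [1.1, 0.2, -0.1]
finger_gap: 50.1
grasp_force: 0.0
```

```bash
python3 - <<'E'
from go import *; from h import *
go((511.5,60,250,90))
c=r.capture("scene"); g=c["frame"].max(2)
roi=np.zeros(g.shape,bool); roi[205:300,360:450]=1
print("blade",rect(c,(g>185)&roi,6)[:2])
E
```

```text
t 18.4 p [512.5 235.1 233.5] yang 93.87 F [ 1.1  0.2 -0.1] gap 50.1
(511.5, 60, 250) [0.003, 0.005, 0.065, 0.025, -0.349, -0.034]
blade [(900.5, array([405., 250.]), 510.1, 235.5, array([ 51.2, 250.7]), 4.0)]
```

>>> {"api": "move_arm", "payload": {
  "steps": [
    [[0,0,0.065,0,-0.7,-0.04,50],[0,0,0.065,0,-0.7,-0.04,50],[0,0,0.065,0,-0.7,-0.04,50],[0,0,0.065,0,-0.7,-0.04,50],[0,0,0.065,0,-0.7,-0.04,50],[0,0,0.065,0,-0.7,-0.04,50],[0,0,0.065,0,-0.7,-0.04,50],[0,0,0.065,0,-0.7,-0.04,50],[0,0,0.065,0,-0.7,-0.04,50],[0,0,0.065,0,-0.7,-0.04,50],[0,0,0.065,0,-0.7,-0.04,50],[0,0,0.065,0,-0.7,-0.04,50]]
  ]
}}

```text
time: 19.45
ee_pos: [534.7, -113.3, 247.8]
tcp_rot: [[-1.0, -0.001, -0.001], [-0.001, 1.0, 0.001], [0.001, 0.001, -1.0]]
contact_force: [0.4, 0.7, -1.0]
finger_gap: 50.0
grasp_force: 0.0
```

>>> {"api": "move_arm", "payload": {
  "steps": [
    [[0,0,0,0,0,0,50],[0,0,0,0,0,0,50],[0,0,0,0,0,0,50],[0,0,0,0,0,0,50]]
  ]
}}

```text
time: 19.78
ee_pos: [534.9, -113.6, 248.3]
tcp_rot: [[-1.0, -0.002, -0.0], [-0.002, 1.0, 0.0], [0.0, 0.0, -1.0]]
contact_force: [-1.2, 0.1, 0.2]
finger_gap: 50.1
grasp_force: 0.0
```

```bash
python3 - <<'E'
from go import *; from h import *
go()
c=r.capture("wrist"); g=c["frame"].max(2)
P=proj(c,[(385,-240,36),(645,-240,36),(645,100,40),(385,100,40)])
m=(cv2.fillConvexPoly(np.zeros(g.shape,np.uint8),np.int32(P),1)>0)&(g>110)
for b in rect(c,m,15):
    print(b)
print(proj(c,[(514,-130,36),(514,-121,40),(514,-222,36)]).round())
E
```

```text
t 19.78 p [ 534.9 -113.6  248.3] yang 90.09 F [-1.2  0.1  0.2] gap 50.1
(18491.5, array([377., 112.]), 518.1, -66.6, array([280. , 365.7]), 90.0)
(1727.0, array([288., 178.]), 545.2, -149.2, array([ 40.2, 111. ]), 158.7)
(1325.0, array([323., 265.]), 644.1, -113.0, array([ 24.9, 127.3]), 89.4)
(785.0, array([272., 113.]), 470.2, -165.4, array([32.3, 36.6]), 83.3)
(416.0, array([295.,  91.]), 450.2, -143.4, array([25.1, 32. ]), 179.4)
(353.0, array([393., 256.]), 635.2, -25.6, array([13. , 53.4]), 27.4)
(232.5, array([246., 256.]), 635.4, -200.8, array([12.2, 49.6]), 149.6)
(99.0, array([324., 244.]), 619.7, -108.1, array([13.2, 14.1]), 0.1)
[[305. 157.]
 [313. 158.]
 [216. 157.]]
```

```bash
python3 -c "
from bench import r
print(r.close_job())"
```

```text
the job is handed in; nothing more can be done
None
```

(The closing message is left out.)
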